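Open the book press by one turn of its hand wheel

TASK

Open the book press a little for the next stack: with a fingertip or the outside of the fingers, push the hand wheel round by its upright handle, anticlockwise seen from above, through exactly one full turn, so that the handle comes back to where it began, then move clear. Only push the handle, gently, without pinching it, and leave the things standing round the press where they are.

Things in the scene. Friction and masses are not known exactly. Their poses are not given: they have to be found in the camera images.
- press: Book press, fixed to the bench; its place and yaw vary. Grey bed 200 x 250 mm (x, y), two steel columns, and a grey crosshead 50 x 250 mm across them, top 158 mm above the bench, which carries the hand wheel over the middle. Origin at the centre of the bed's underside, z up.
- wheel_centre (a point): Level dark steel hand wheel with three spokes, turning about a vertical axis over the middle of the press. This point lies on its axis, 188 mm above the bench. The rim's centre line has radius 80 mm; its bar is 14 mm thick, top 184 mm above the bench. A steel screw 17 mm in diameter stands through the hub to about 228 mm above the bench and rises 8 mm in one turn.
- handle_mid (a point): Upright pale wooden handle, round, up to 21 mm in diameter and 58 mm tall, standing on a boss on the rim at the end of one spoke, 80 mm from the wheel's axis. It spins loosely on its own upright pin. This point is its centre half-way up: foot 188 mm, this point 217 mm, top 246 mm above the bench. Where on the circle it starts varies.
- wheel (a joint): Angle of the hand wheel in rad, growing anticlockwise seen from above; its start varies between -1.2 and 1.2, one turn adds 6.283. No end stop is near. Stiff: about 4 N of push at the handle moves it, and it stays where it is left, without coasting or springing back.
- pencil_cup: Loose dark steel cup 68 mm in diameter, 95 mm tall, with pencils to 150 mm; stands beside the press. Origin at the centre of its underside, z up. Leave alone.
- glue_bottle: Loose white plastic glue bottle 54 mm in diameter, 130 mm tall; beside the press. Origin at the centre of its underside. Leave alone.
- book_stack: Loose stack of three books, about 105 x 150 mm, 70 mm high; beside the press. Origin at the centre of its underside. Leave alone.
- sanding_block: Loose cork block 100 x 55 x 30 mm, lying beside the press. Origin at the centre of its underside. Leave alone.

How it is judged:
By the outcome, as a careful person would: the job done as asked, in the order asked, and still so for the second after the job is handed in, with the robot touching nothing.
It also fails if it takes over 64 s, if anything falls off the work surface, if the arm or the gripper's body presses on something with over 40 N, if the wrist force passes 120 N, or if a joint passes its speed limit or range.

ROBOT

A 6-joint arm with a two-finger parallel gripper is mounted at the origin on the work surface. World frame = base frame: x ahead of the robot, y to its left, z up, the work surface at z = 0. Lengths are in mm, angles in rad, forces in N, time in s.
With the tool pointing down it reaches from about 350 to 875 mm from the base axis. Payload 4.2 kg.
Tool frame: the origin (TCP) lies between the finger pads; the fingertips stand 17 mm ahead of it and the grasp point (between the pads) lies 2 mm behind it (nose_length is the distance from the TCP to the fingertips, in mm); z points along the fingers, y is the direction in which the jaws open and shut (so a half turn about z gives the same grasp; the last joint's range is limited). The gripper opens to 85 mm and grips with 20 to 120 N. Pads are 22 mm wide; open, the fingers measure 114 mm over their backs; the gripper's body (76 mm by 85 mm) begins 54 mm behind the grasp point. The pads swing forward as they close: fully open they stand 13 mm farther back than shut.
Start: joints at [1.415, 0.385, 0.008, 0, -1.194, -0.259], TCP at [251.846, 571.99, 248.312] pointing down, gripper open.
Joint ranges: [-3.14, 3.14], [-1.21, 2.06], [-1.07, 1.41], [-3.16, 2.05], [-2.99, -0.16], [-3.1, 3.1]. Speed limits (rad/s): [2.79, 2.79, 3.14, 3.14, 3.14, 3.14].

INTERFACE

Orientations are given as a unit quaternion [x, y, z, w].
In Python, from bench import * gives the robot as it stands.
- The arm moves only by the tool jog_arm, never from a script. Its argument "increments" is a list of rows, each a list of 4 numbers: the shift along the tool's x, y, z in m, then the turn about the tool's z in degrees. A call has 1 to 10 rows; each row is the pose to reach, as a shift and turn from the pose measured when the call began, along the tool's axes at that moment; what a row does not reach only later rows make up. A row lasts 1/8 s, in which the tool goes at most 62.5 mm and 10.7 degrees, less where a joint would pass 70% of its speed; a pose out of reach is approached as far as the arm can. A call with a gripper value outside its range is refused whole. "hand" is the gripper's target within -1 to 1 (fully open at 1, half-way at 0, shut at -1), set as the call begins (left out, the last holds). The fingers move at their own pace and stop on an object; the grip force is fixed at half the most. Time passes only in rows, so rows that repeat a pose let the fingers close. It gives the time, the measured TCP pose, the force and the opening at its end, in the units of the state.
- read_state(): the state, without advancing time (a new reading comes with each control period).
- get_image(name): name is "side" or "top"; returns the picture (420x560x3 uint8, red, green, blue); there is no depth.
- calibration(name): a dict with "fx", "fy", "cx", "cy" (pixels), "position" and "rotation" of the camera in the world. Camera axes: x right, y up, looking along -z (the intrinsics and any distortion apply to the point x, -y, -z); pixel columns grow to the right and rows downward; lengths in mm; the calibration is good to about 2 mm. A picture is of the moment at which its call begins. calibration takes no time and is no camera call.
- job_done(): hands the job in, once; it reports no verdict.
The state is a dict: "clock": time; "joints": joint angles; "joint_vel": joint speeds; "joint_efforts": joint torques, N m; "position": TCP position; "ee_rot": TCP orientation; "contact_force": force on the tool from outside, world axes, zero at the start; "wrist_torque": the same for the moment, N m; "gripper_width": finger opening in mm.
Only numpy, scipy, OpenCV 4.12 (cv2) and the standard library are available. Lean on these libraries where they do the work, as an engineer would, in place of code of your own. Each camera call takes 0.05 s, during which the arm holds its last target.

## Working session

There is one attempt and no reset: what is moved stays moved. The work goes in short steps, Python scripts to look and compute and a tool call to move; the robot and the scene stay as the last step left them, time stands still between calls to the robot, and variables do not carry over. Pictures are saved under pics/ and viewed, and the job is handed in when it is done.

Besides the shell and the picture viewer there is one more tool, called after ">>>" by a JSON object that holds its "name" and its "arguments", one argument or row to a line. jog_arm: Moves the arm, as the interface text tells. Its arguments: {"type":"object","properties":{"increments":{"type":"array"},"hand":{"type":"number"}},"required":["increments"]}

```bash
ls; mkdir -p pics; python3 - <<'E'
from bench import *
import cv2
s=read_state()
for k in s: print(k,s[k])
for n in("side","top"):
    print(n,calibration(n))
    cv2.imwrite(f"pics/{n}0.png",get_image(n)[:,:,::-1])
E
```

```text
pics
clock 0.0
joints [ 1.41460176e+00  3.85542669e-01  6.66485793e-03 -5.07438804e-04
 -1.19396617e+00 -2.58591275e-01]
joint_vel [ 0.0001454  -0.00200068  0.00048228 -0.00182239  0.00012756 -0.00119278]
joint_efforts [-3.31401461e-04 -3.92283869e+01  1.88395947e+01  4.18615535e+00
 -4.69821956e-03 -3.43527660e-06]
position [251.6384411  571.53140275 247.24392842]
ee_rot [ 9.78551243e-01 -2.06000876e-01 -1.83117205e-04  1.03455541e-03]
contact_force [0.87458749 0.70481049 0.26147866]
wrist_torque [-0.00434783 -0.00577194 -0.02368653]
gripper_width 85.07446663757494
side {'fx': 413.3555990848792, 'fy': 413.3555990848792, 'cx': 280.8446228779946, 'cy': 207.23444779206386, 'position': array([ 185.48622902, -498.84497748,  970.61759609]), 'rotation': array([ 0.33521189, -0.10794422, -0.29340662,  0.88875958])}
top {'fx': 413.88350076607736, 'fy': 413.88350076607736, 'cx': 286.24261029617736, 'cy': 214.25626516285504, 'position': array([ 497.85853635,   48.78243812, 1162.58205821]), 'rotation': array([ 0.03890032, -0.02791006, -0.698907  ,  0.71360829])}
```

View pics/side0.png

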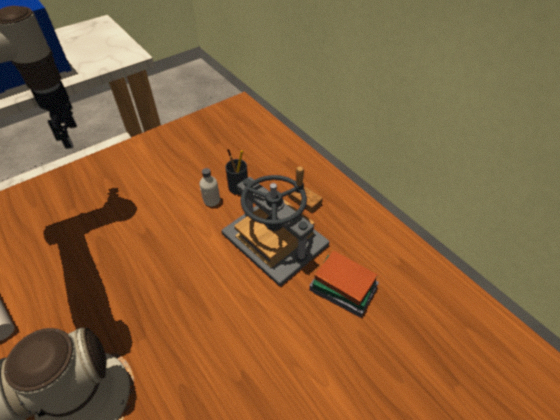

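View pics/top0.png

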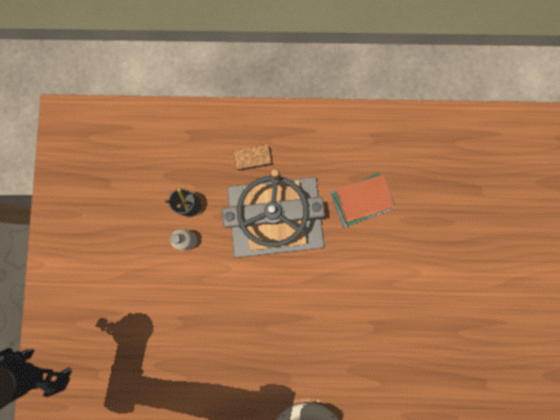

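```bash
cat > h.py <<'E'
import numpy as np, cv2
from scipy.spatial.transform import Rotation as R
from bench import *
def ray(n,u,v):
    c=calibration(n); d=np.array([(u-c['cx'])/c['fx'],-(v-c['cy'])/c['fy'],-1.])
    return np.array(c['position']),R.from_quat(c['rotation']).apply(d)
def onz(n,u,v,z):
    p,d=ray(n,u,v); return p+d*(z-p[2])/d[2]
def proj(n,P):
    c=calibration(n); q=R.from_quat(c['rotation']).inv().apply(np.array(P)-c['position'])
    return c['cx']+c['fx']*q[...,0]/-q[...,2], c['cy']-c['fy']*q[...,1]/-q[...,2]
def tri(a,b):
    (p,d),(q,e)=ray(*a),ray(*b); 
    t=np.linalg.lstsq(np.c_[d,-e],q-p,rcond=None)[0]
    A=p+t[0]*d;B=q+t[1]*e; return (A+B)/2,np.linalg.norm(A-B)
E
python3 - <<'E'
import cv2
a=cv2.imread('pics/top0.png')[130:270,150:410]; cv2.imwrite('pics/topz.png',cv2.resize(a,None,fx=3,fy=3,interpolation=cv2.INTER_CUBIC))
a=cv2.imread('pics/side0.png')[140:320,190:390]; cv2.imwrite('pics/sidez.png',cv2.resize(a,None,fx=3.3,fy=3.3,interpolation=cv2.INTER_CUBIC))
E
```

```text
(no output)
```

View pics/topz.png

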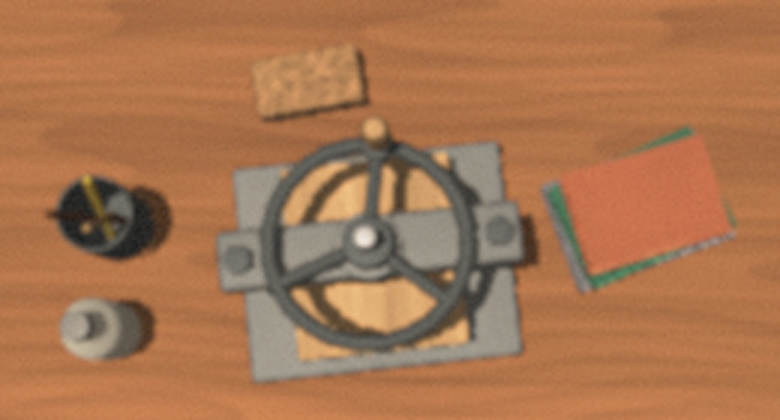

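View pics/sidez.png

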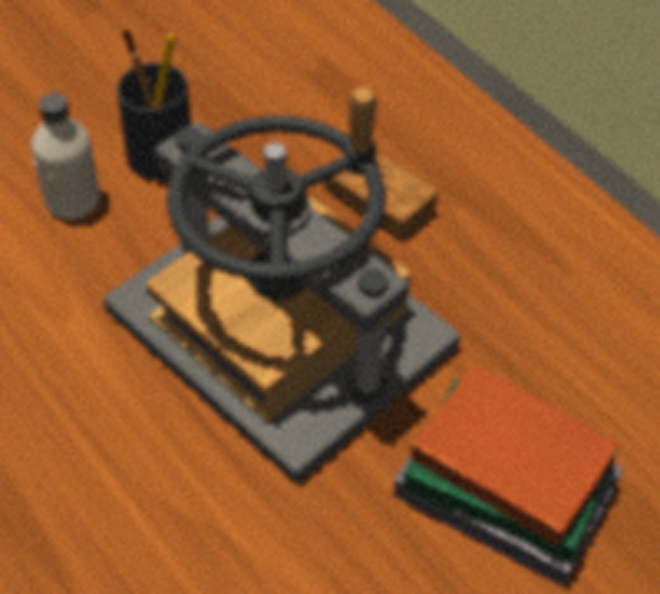

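```bash
python3 - <<'E'
from h import *
np.set_printoptions(precision=1,suppress=True)
H=tri(("top",275.3,173),("side",300,168.2)); S=tri(("top",272,209),("side",273.3,185.5))
print(H,S, onz("top",275.3,173,246),onz("top",272,209,228),onz("side",300,168.2,246),onz("side",273.3,185.5,228))
print("rim c",onz("top",273,211,177), "side rim",onz("side",190+277/3.3,140+198/3.3,177))
h=lambda x,y:(150+x/3,130+y/3)
for nm,z,pts in [("crosshead",158,[(219,237),(517,203),(524,262),(223,291)]),("bed",15,[(233,170),(499,143),(522,351),(254,381)]),
 ("cup",95,[(95,215)]),("pencil",150,[(50,212),(88,180)]),("bottle",130,[(82,326)]),("books",70,[(560,185),(690,135),(735,235),(590,280)]),("block",30,[(253,66),(355,45),(365,100),(265,118)])]:
  print(nm,[onz("top",*h(*p),z)[:2] for p in pts])
s=read_state();print(R.from_quat(s['ee_rot']).as_matrix())
E
```

```text
(array([676.9,  90.6, 246.8]), np.float64(0.32229187062354997)) (array([597.6,  97. , 227.4]), np.float64(0.32795901931972105)) [677.2  90.6 246. ] [597.7  96.9 228. ] [677.3  91.3 246. ] [597.1  96.6 228. ]
rim c [598.3  97.  177. ] side rim [596.   93.9 177. ]
crosshead [array([602.7, 220.4]), array([635.4, -21.9]), array([587.3, -28.2]), array([558.7, 215.6])]
bed [array([681., 234.]), array([711.3, -14.4]), array([517.8, -38.4]), array([485. , 207.8])]
cup [array([626.4, 340. ])]
pencil [array([621.5, 362.3]), array([648.8, 332.1])]
bottle [array([528.8, 337. ])]
books [array([664.3, -66. ]), array([ 711.4, -180.9]), array([ 622.8, -220.4]), array([580.4, -93.2])]
block [array([776.8, 216.3]), array([798.5, 121.8]), array([746.6, 111.2]), array([727.9, 203.6])]
[[ 0.9 -0.4 -0. ]
 [-0.4 -0.9 -0. ]
 [ 0.   0.  -1. ]]
```

The wheel centre is at about (597.7, 97) and the two views agree to 0.3 mm. The handle is at about (677, 90.7), which puts it at a radius of 79.6 mm (80 expected) and an angle of about -4.5°. The heights also match: 246.8 against 246, and 227.4 against 228. I'll raise the tool, square its yaw and shut the fingers.

>>> {"name": "jog_arm", "arguments": {
  "increments": [
    [0,0,-0.02,-4],
    [0,0,-0.04,-8],
    [0,0,-0.06,-12],
    [0,0,-0.07,-16],
    [0,0,-0.07,-20],
    [0,0,-0.07,-23.8],
    [0,0,-0.07,-23.8]
  ],
  "hand": -1
}}

```text
clock: 0.98
position: [251.6, 571.5, 316.7]
ee_rot: [1.0, -0.0, -0.001, 0.001]
contact_force: [-0.1, -0.4, -0.0]
gripper_width: 0.1
```

```bash
cat >> h.py <<'E'
C=np.array([597.6,97.]); TH0=-4.5
def st():
    s=read_state(); Rm=R.from_quat(s['ee_rot'])
    print("t",round(s['clock'],2),"p",np.round(s['position'],1),"yaw",round(np.degrees(np.arctan2(*Rm.as_matrix()[1::-1,0])),1),"tilt",np.round(Rm.as_matrix()[:2,2],3),"F",np.round(s['contact_force'],1),"w",round(s['gripper_width'],1),"j",np.round(s['joints'],2))
    return s,Rm
def F(th,hx=11,hy=14.5,gap=0):
    a=np.radians(th); t=np.array([-np.sin(a),np.cos(a)])
    return C+80*np.array([np.cos(a),np.sin(a)])-(10.5+gap)*t-np.clip(t/.35,-1,1)*[hx,hy]
def rows(P):
    s,Rm=st()
    d=Rm.inv().apply(np.array(P)-s['position'])/1000
    yaw=np.degrees(np.arctan2(*Rm.as_matrix()[1::-1,0]))
    print("["+",".join("[%.3f,%.3f,%.3f,%.1f]"%(*r,yaw) for r in d)+"]")
E
python3 - <<'E'
from h import *
s,Rm=st(); print(F(-4.5))
a=s['position']; b=np.array([677,40,315])
rows([a+(b-a)*k/20 for k in range(1,11)])
E
```

```text
t 0.97 p [251.6 571.5 316.7] yaw -0.0 tilt [-0.001 -0.003] F [-0.1 -0.4 -0. ] w 0.1 j [ 1.41  0.35  0.12 -0.   -1.35  0.16]
[674.0637089   65.75564034]
t 0.97 p [251.6 571.5 316.7] yaw -0.0 tilt [-0.001 -0.003] F [-0.1 -0.4 -0. ] w 0.1 j [ 1.41  0.35  0.12 -0.   -1.35  0.16]
[[0.021,0.027,0.000,-0.0],[0.043,0.053,0.000,-0.0],[0.064,0.080,0.000,-0.0],[0.085,0.106,0.001,-0.0],[0.106,0.133,0.001,-0.0],[0.128,0.159,0.001,-0.0],[0.149,0.186,0.001,-0.0],[0.170,0.213,0.001,-0.0],[0.192,0.239,0.001,-0.0],[0.213,0.266,0.001,-0.0]]
```

>>> {"name": "jog_arm", "arguments": {
  "increments": [
    [0.02,0.025,0,0],
    [0.043,0.053,0,0],
    [0.066,0.083,0,0],
    [0.092,0.115,0,0],
    [0.118,0.148,0,0],
    [0.144,0.18,0,0],
    [0.17,0.213,0,0],
    [0.196,0.245,0,0],
    [0.222,0.277,0,0],
    [0.248,0.31,0,0]
  ]
}}

```text
clock: 2.22
position: [500.1, 260.2, 317.2]
ee_rot: [1.0, -0.001, -0.001, 0.002]
contact_force: [0.6, 1.0, -0.0]
gripper_width: -0.0
```

>>> {"name": "jog_arm", "arguments": {
  "increments": [
    [0.026,0.032,0,0],
    [0.052,0.065,0,0],
    [0.078,0.098,0,0],
    [0.104,0.13,0,0],
    [0.13,0.163,0,0],
    [0.15,0.19,0,0],
    [0.165,0.21,0,0],
    [0.175,0.22,0,0],
    [0.177,0.223,0,0],
    [0.177,0.223,0,0]
  ]
}}

```text
clock: 3.48
position: [676.6, 37.5, 317.6]
ee_rot: [1.0, -0.001, -0.001, 0.001]
contact_force: [0.6, 0.1, 0.1]
gripper_width: 0.1
```

```bash
python3 - <<'E'
from h import *
s,_=st()
for n in("side","top"):
    cv2.imwrite(f"pics/{n}1.png",cv2.resize(get_image(n)[100:310,150:430,::-1],None,fx=2.8,fy=2.8,interpolation=cv2.INTER_CUBIC))
E
```

```text
t 3.48 p [676.6  37.5 317.6] yaw -0.1 tilt [-0.002 -0.003] F [0.6 0.1 0.1] w 0.1 j [ 0.29  0.45  0.27  0.   -1.4   1.27]
```

View pics/side1.png

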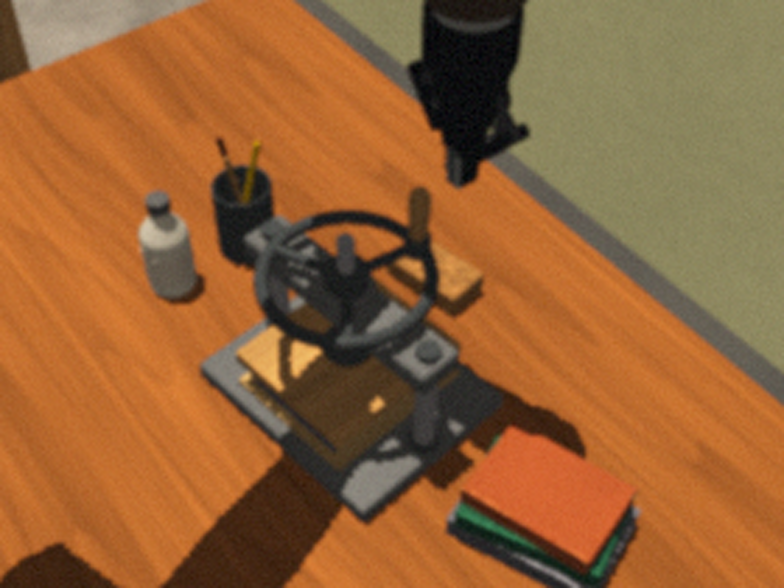

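View pics/top1.png

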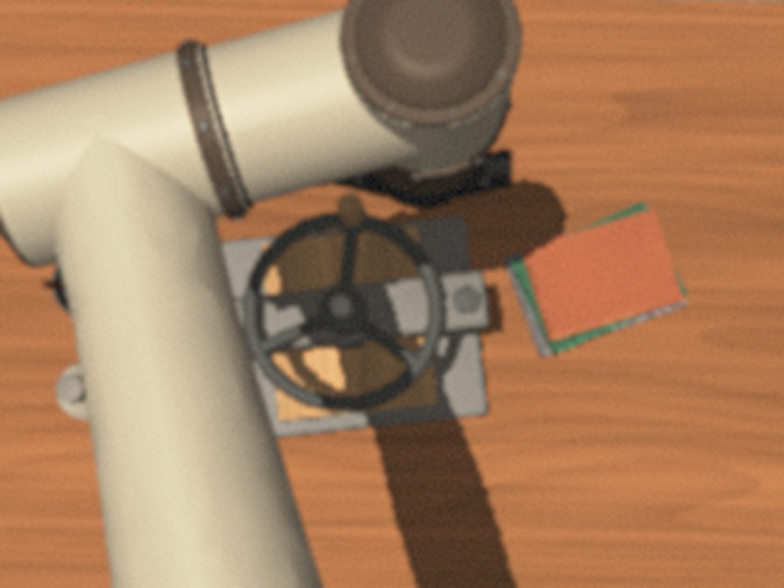

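```bash
python3 - <<'E'
from h import *
im=get_image("side")[80:180,280:350,::-1]
im=np.clip(im.astype(float)*2.5,0,255).astype('uint8')
cv2.imwrite("pics/wing.png",cv2.resize(im,None,fx=6,fy=6,interpolation=cv2.INTER_CUBIC)[:600])
for w in [(462,182),(520,130),(490,155),(415,68),(445,180),(475,180)]:
    u,v=150+w[0]/2.8,100+w[1]/2.8
    p,d=ray("side",u,v); print(w,p+d*(676.6-p[0])/d[0])
st()
E
```

```text
(462, 182) [676.6         35.50149228 299.05925596]
(520, 130) [676.6        -24.40740838 397.11523008]
(490, 155) [676.6          5.08876204 351.05140645]
(415, 68) [676.6        103.46896902 376.62534964]
(445, 180) [676.6         57.33320034 285.13787059]
(475, 180) [676.6         19.82365924 313.00411745]
t 3.62 p [676.4  37.8 318. ] yaw -0.0 tilt [-0.001 -0.003] F [ 0.7  0.3 -1. ] w -0.1 j [ 0.29  0.44  0.27  0.   -1.4   1.28]
```

View pics/wing.png

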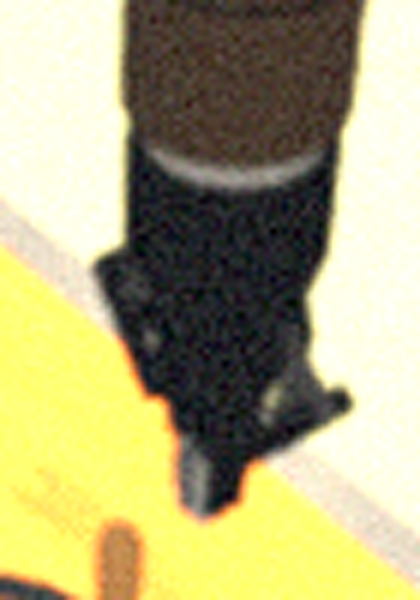

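>>> {"name": "jog_arm", "arguments": {
  "increments": [
    [0,0,0.015,0],
    [0,0,0.035,0],
    [0,0,0.055,0],
    [0,0,0.07,0],
    [0,0,0.078,0],
    [0,0,0.078,0],
    [0,0,0.078,0]
  ]
}}

```text
clock: 4.5
position: [676.8, 37.6, 240.8]
ee_rot: [1.0, -0.0, 0.0, 0.001]
contact_force: [-0.3, -0.5, 0.0]
gripper_width: -0.0
```

```bash
python3 - <<'E'
from h import *
cv2.imwrite("pics/side2.png",cv2.resize(np.clip(get_image("side")[90:240,200:360,::-1]*1.8,0,255),None,fx=4,fy=4,interpolation=cv2.INTER_CUBIC))
cv2.imwrite("pics/top2.png",cv2.resize(np.clip(get_image("top")[90:270,180:360,::-1]*1.8,0,255),None,fx=3.3,fy=3.3,interpolation=cv2.INTER_CUBIC))
ths=np.arange(-13.5,30,5)
rows([[*F(t),240.5+max(0,t+4.5)*8/360] for t in ths])
E
```

```text
t 4.6 p [676.7  37.6 240.9] yaw -0.0 tilt [ 0.001 -0.002] F [-0.1 -0.4  0.4] w 0.3 j [ 0.29  0.48  0.14  0.   -1.23  1.27]
[[-0.011,-0.016,0.000,-0.0],[-0.006,-0.023,0.000,-0.0],[-0.002,-0.030,0.000,-0.0],[0.002,-0.036,0.000,-0.0],[0.005,-0.044,0.000,-0.0],[0.008,-0.051,-0.000,-0.0],[0.009,-0.058,-0.000,-0.0],[0.010,-0.064,-0.000,-0.0],[0.008,-0.071,-0.000,-0.0]][ WARN:0@1.487] global loadsave.cpp:1063 imwrite_ Unsupported depth image for selected encoder is fallbacked to CV_8U.
```

View pics/side2.png

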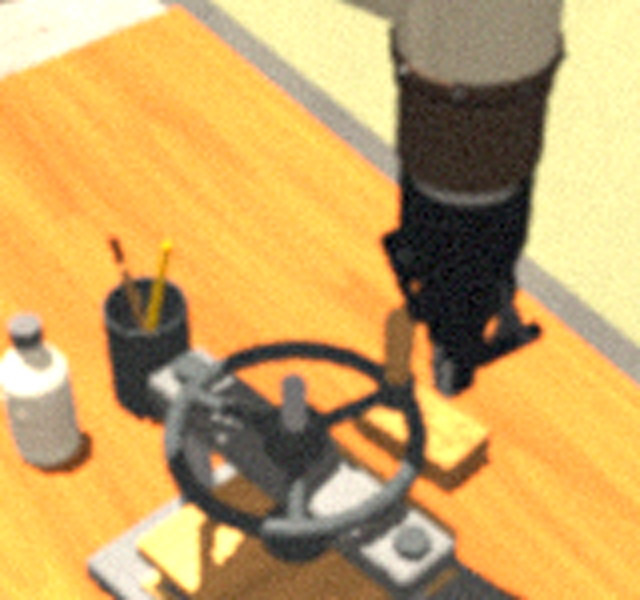

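View pics/top2.png

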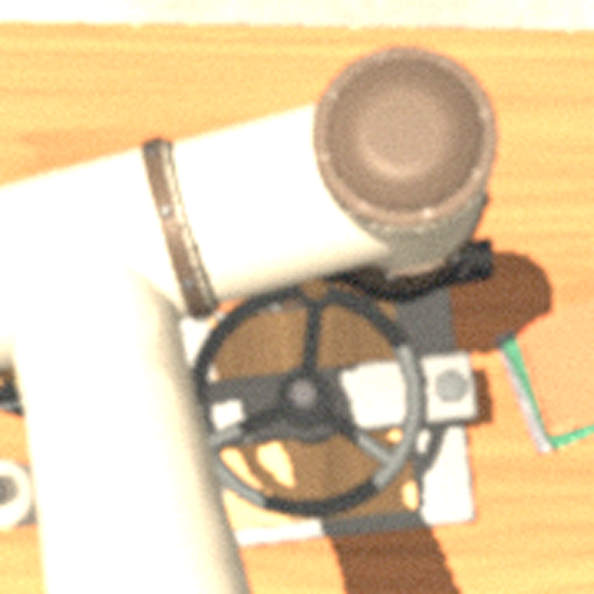

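>>> {"name": "jog_arm", "arguments": {
  "increments": [
    [-0.002,-0.008,0,0],
    [-0.003,-0.016,0,0],
    [-0.004,-0.021,0,0],
    [-0.003,-0.026,0,0],
    [0,-0.032,0,0],
    [0.003,-0.038,0,0],
    [0.005,-0.044,0,0],
    [0.008,-0.051,0,0],
    [0.009,-0.058,0,0],
    [0.01,-0.064,0,0]
  ]
}}

```text
clock: 5.85
position: [687.3, 102.2, 240.9]
ee_rot: [1.0, -0.0, 0.001, 0.001]
contact_force: [1.4, -4.3, 0.7]
gripper_width: -0.0
```

```bash
python3 - <<'E'
from h import *
im=get_image("side")[90:240,200:360,::-1]
cv2.imwrite("pics/side3.png",cv2.resize(np.clip(im*1.8,0,255).astype('uint8'),None,fx=4,fy=4,interpolation=cv2.INTER_CUBIC))
ths=np.arange(27,75,5)
rows([[*F(t),240.5+max(0,t+4.5)*8/360] for t in ths])
E
```

```text
t 5.9 p [687.4 103.1 240.7] yaw 0.0 tilt [ 0.002 -0.002] F [-0.1 -2.   0.1] w -0.2 j [ 0.38  0.51  0.19  0.   -1.25  1.19]
[[-0.003,-0.006,-0.000,0.0],[-0.005,-0.013,-0.001,0.0],[-0.009,-0.019,-0.001,0.0],[-0.012,-0.025,-0.001,0.0],[-0.017,-0.031,-0.001,0.0],[-0.021,-0.036,-0.001,0.0],[-0.026,-0.041,-0.001,0.0],[-0.032,-0.045,-0.001,0.0],[-0.038,-0.049,-0.002,0.0],[-0.044,-0.054,-0.002,0.0]]
```

View pics/side3.png

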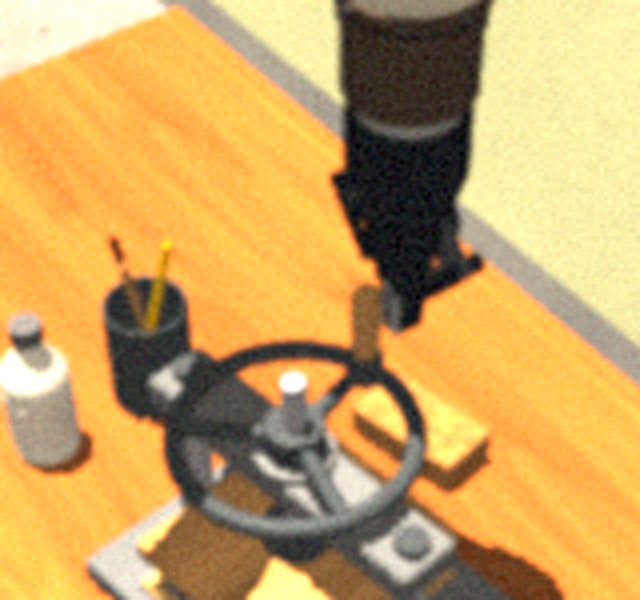

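The handle is moving with about 4 N on the finger, and its top is at zoom (367, 292). I'll carry on.

>>> {"name": "jog_arm", "arguments": {
  "increments": [
    [-0.003,-0.006,0,0],
    [-0.005,-0.013,0,0],
    [-0.009,-0.019,-0.001,0],
    [-0.012,-0.025,-0.001,0],
    [-0.017,-0.031,-0.001,0],
    [-0.021,-0.036,-0.001,0],
    [-0.026,-0.041,-0.001,0],
    [-0.032,-0.045,-0.001,0],
    [-0.038,-0.049,-0.001,0],
    [-0.044,-0.054,-0.001,0]
  ]
}}

```text
clock: 7.15
position: [642.9, 157.3, 241.6]
ee_rot: [1.0, 0.0, 0.001, 0.001]
contact_force: [4.0, -3.0, -2.4]
gripper_width: -0.2
```

```bash
cat >> h.py <<'E'
def go(name,ths):
    im=get_image("side")[90:240,200:360,::-1]
    cv2.imwrite(f"pics/{name}.png",cv2.resize(np.clip(im*1.8,0,255).astype('uint8'),None,fx=4,fy=4,interpolation=cv2.INTER_CUBIC))
    rows([[*F(t),240.5+max(0,t+4.5)*8/360] for t in ths])
def ang(x,y,th):  # zoomed side pixel of handle top centre
    q=onz("side",200+x/4,90+y/4,246+(th+4.5)*8/360)[:2]-C; print("meas r",np.hypot(*q),"ang",np.degrees(np.arctan2(q[1],q[0])))
E
python3 - <<'E'
from h import *
ang(367,292,24)
go("side4",np.arange(77,123,5))
E
```

```text
meas r 77.38007654197615 ang 16.306502307685015
t 7.2 p [642.2 158.  241.8] yaw 0.1 tilt [ 0.002 -0.001] F [ 0.3 -0.3 -1. ] w -0.2 j [ 0.49  0.45  0.09  0.   -1.21  1.09]
[[-0.005,-0.005,-0.001,0.1],[-0.012,-0.011,-0.001,0.1],[-0.019,-0.016,-0.001,0.1],[-0.026,-0.021,-0.001,0.1],[-0.033,-0.025,-0.001,0.1],[-0.040,-0.028,-0.001,0.1],[-0.047,-0.031,-0.001,0.1],[-0.054,-0.032,-0.001,0.1],[-0.061,-0.030,-0.002,0.1],[-0.067,-0.027,-0.002,0.1]]
```

View pics/side4.png

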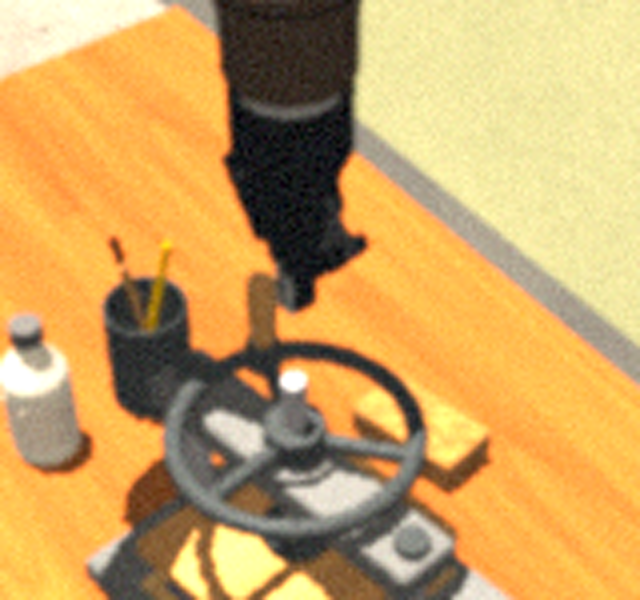

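>>> {"name": "jog_arm", "arguments": {
  "increments": [
    [-0.005,-0.005,0,0],
    [-0.012,-0.011,0,0],
    [-0.019,-0.016,-0.001,0],
    [-0.026,-0.021,-0.001,0],
    [-0.033,-0.025,-0.001,0],
    [-0.04,-0.028,-0.001,0],
    [-0.047,-0.031,-0.001,0],
    [-0.054,-0.032,-0.001,0],
    [-0.061,-0.03,-0.001,0],
    [-0.067,-0.027,-0.001,0]
  ]
}}

```text
clock: 8.45
position: [574.8, 184.9, 243.0]
ee_rot: [1.0, 0.001, 0.001, 0.0]
contact_force: [3.7, 0.8, 0.3]
gripper_width: -0.3
```

```bash
python3 - <<'E'
from h import *
ang(261,277,69)
go("side5",np.arange(127,173,5))
E
```

```text
meas r 78.15069124182327 ang 69.5852345074718
t 8.5 p [573.9 184.3 242.9] yaw 0.0 tilt [ 0.001 -0.001] F [ 2.1  1.2 -0.3] w 0.0 j [ 0.58  0.35 -0.06  0.   -1.16  0.99]
[[-0.005,0.003,-0.000,0.0],[-0.011,0.006,-0.001,0.0],[-0.017,0.011,-0.001,0.0],[-0.022,0.015,-0.001,0.0],[-0.027,0.020,-0.001,0.0],[-0.031,0.026,-0.001,0.0],[-0.035,0.032,-0.001,0.0],[-0.039,0.038,-0.001,0.0],[-0.045,0.045,-0.001,0.0],[-0.050,0.051,-0.001,0.0]]
```

View pics/side5.png

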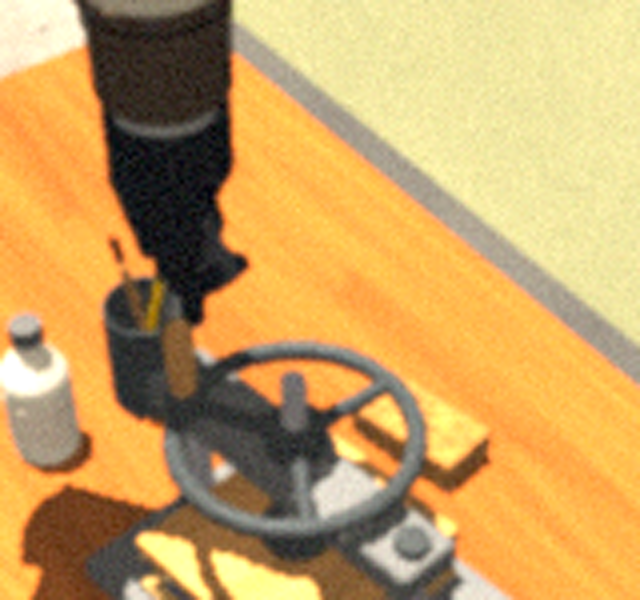

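>>> {"name": "jog_arm", "arguments": {
  "increments": [
    [-0.005,0.003,0,0],
    [-0.011,0.006,0,0],
    [-0.017,0.011,-0.001,0],
    [-0.022,0.015,-0.001,0],
    [-0.027,0.02,-0.001,0],
    [-0.031,0.026,-0.001,0],
    [-0.035,0.032,-0.001,0],
    [-0.039,0.038,-0.001,0],
    [-0.045,0.045,-0.001,0],
    [-0.05,0.051,-0.001,0]
  ]
}}

```text
clock: 9.75
position: [523.0, 132.7, 244.0]
ee_rot: [1.0, 0.0, -0.0, 0.001]
contact_force: [0.3, 4.1, -0.5]
gripper_width: 0.3
```

```bash
python3 - <<'E'
from h import *
ang(177,323,119)
go("side6",np.arange(177,223,5))
E
```

```text
meas r 79.73426198220227 ang 120.46641625390117
t 9.8 p [522.3 131.9 244. ] yaw 0.0 tilt [-0.001 -0.002] F [-1.2  1.9 -1.3] w -0.0 j [ 0.55  0.24 -0.21  0.   -1.12  1.02]
[[-0.002,0.006,-0.000,0.0],[-0.006,0.013,-0.001,0.0],[-0.009,0.020,-0.001,0.0],[-0.012,0.027,-0.001,0.0],[-0.013,0.034,-0.001,0.0],[-0.014,0.041,-0.001,0.0],[-0.012,0.047,-0.001,0.0],[-0.009,0.054,-0.001,0.0],[-0.006,0.060,-0.001,0.0],[-0.002,0.066,-0.001,0.0]]
```

View pics/side6.png

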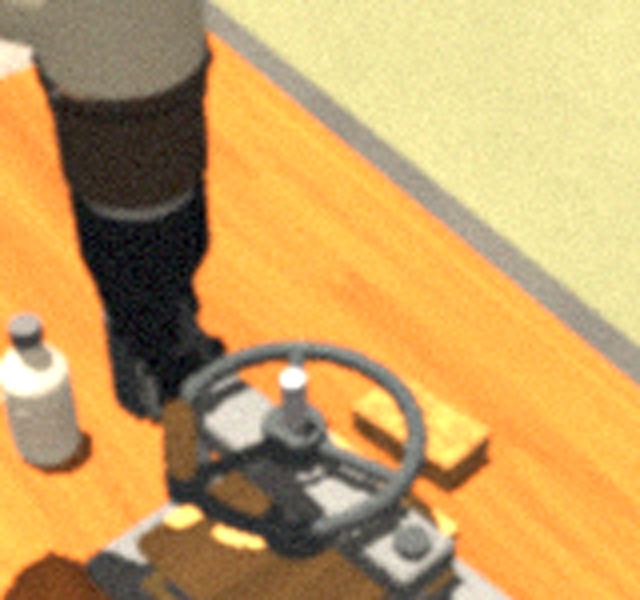

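The handle is on track: its top at (179, 403) is about where a half turn should put it. I'll continue.

>>> {"name": "jog_arm", "arguments": {
  "increments": [
    [-0.002,0.006,0,0],
    [-0.006,0.013,0,0],
    [-0.009,0.02,-0.001,0],
    [-0.012,0.027,-0.001,0],
    [-0.013,0.034,-0.001,0],
    [-0.014,0.041,-0.001,0],
    [-0.012,0.047,-0.001,0],
    [-0.009,0.054,-0.001,0],
    [-0.006,0.06,-0.001,0],
    [-0.002,0.066,-0.001,0]
  ]
}}

```text
clock: 11.05
position: [519.7, 65.1, 244.7]
ee_rot: [1.0, -0.0, -0.002, 0.001]
contact_force: [-4.1, 2.1, -0.7]
gripper_width: -0.1
```

```bash
python3 - <<'E'
from h import *
ang(179,403,167)
go("side7",np.arange(227,273,5))
E
```

```text
meas r 78.43371466974776 ang 173.52890719805802
t 11.1 p [520.5  64.7 244.9] yaw -0.0 tilt [-0.002 -0.003] F [-2.7  0.3 -1.2] w -0.2 j [ 0.43  0.22 -0.24  0.   -1.12  1.14]
[[0.004,0.005,-0.001,-0.0],[0.009,0.010,-0.001,-0.0],[0.014,0.015,-0.001,-0.0],[0.019,0.019,-0.001,-0.0],[0.025,0.023,-0.001,-0.0],[0.031,0.028,-0.001,-0.0],[0.038,0.034,-0.001,-0.0],[0.045,0.040,-0.002,-0.0],[0.051,0.045,-0.002,-0.0],[0.058,0.049,-0.002,-0.0]]
```

View pics/side7.png

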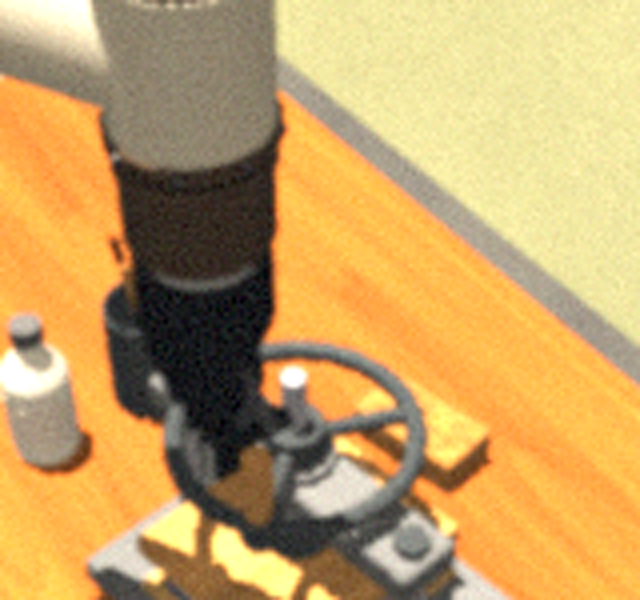

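>>> {"name": "jog_arm", "arguments": {
  "increments": [
    [0.004,0.005,0,0],
    [0.009,0.01,0,0],
    [0.014,0.015,-0.001,0],
    [0.019,0.019,-0.001,0],
    [0.025,0.023,-0.001,0],
    [0.031,0.028,-0.001,0],
    [0.038,0.034,-0.001,0],
    [0.045,0.04,-0.001,0],
    [0.051,0.045,-0.002,0],
    [0.058,0.049,-0.002,0]
  ]
}}

```text
clock: 12.35
position: [578.8, 15.0, 247.0]
ee_rot: [1.0, -0.0, -0.001, 0.002]
contact_force: [-4.5, 0.3, -3.6]
gripper_width: -0.2
```

```bash
python3 - <<'E'
from h import *
go("side8",np.arange(277,318,5))
E
```

```text
t 12.4 p [579.9  14.7 247. ] yaw -0.0 tilt [-0.001 -0.004] F [-2.2 -0.4 -2.3] w 0.5 j [ 0.31  0.31 -0.11  0.   -1.15  1.26]
[[0.006,0.003,0.000,-0.0],[0.013,0.007,0.000,-0.0],[0.020,0.009,0.000,-0.0],[0.027,0.010,-0.000,-0.0],[0.034,0.008,-0.000,-0.0],[0.040,0.006,-0.000,-0.0],[0.046,0.002,-0.000,-0.0],[0.052,-0.001,-0.001,-0.0],[0.058,-0.006,-0.001,-0.0]]
```

View pics/side8.png

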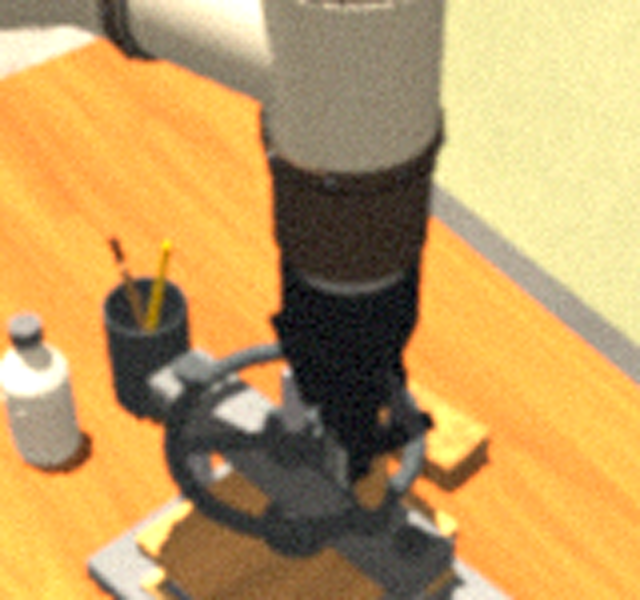

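>>> {"name": "jog_arm", "arguments": {
  "increments": [
    [0.006,0.003,0,0],
    [0.013,0.007,0,0],
    [0.02,0.009,0,0],
    [0.027,0.01,0,0],
    [0.034,0.008,0,0],
    [0.04,0.006,0,0],
    [0.046,0.002,0,0],
    [0.052,-0.001,0,0],
    [0.058,-0.006,0,0]
  ]
}}

```text
clock: 13.52
position: [638.6, 21.0, 247.3]
ee_rot: [1.0, -0.0, -0.0, 0.002]
contact_force: [-2.6, -2.5, -0.2]
gripper_width: 0.0
```

```bash
python3 - <<'E'
from h import *
go("side9",[*np.arange(321,343,4),343,345])
E
```

```text
t 13.57 p [639.5  21.8 247.2] yaw -0.0 tilt [ 0.001 -0.003] F [-1.4 -1.7  0.1] w -0.0 j [ 0.29  0.41  0.04  0.   -1.2   1.28]
[[0.003,-0.002,-0.001,-0.0],[0.007,-0.006,-0.001,-0.0],[0.010,-0.011,-0.001,-0.0],[0.014,-0.015,-0.001,-0.0],[0.017,-0.020,-0.001,-0.0],[0.020,-0.025,-0.001,-0.0],[0.022,-0.027,-0.001,-0.0],[0.024,-0.030,-0.001,-0.0]]
```

View pics/side9.png

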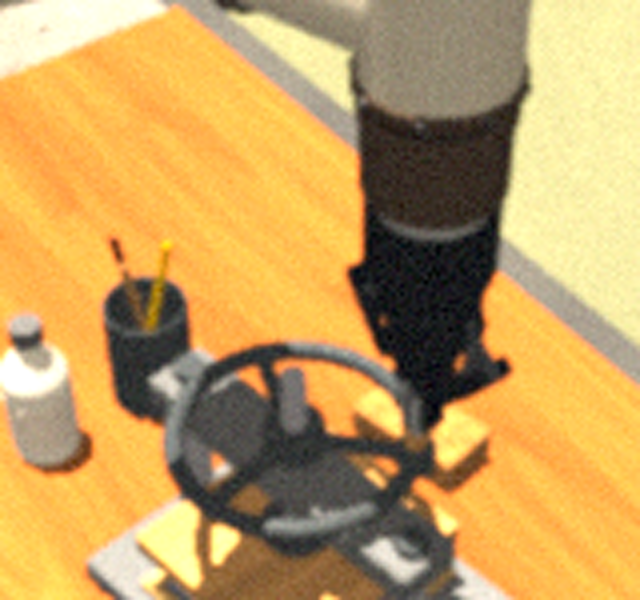

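>>> {"name": "jog_arm", "arguments": {
  "increments": [
    [0.003,-0.002,0,0],
    [0.007,-0.006,0,0],
    [0.01,-0.011,0,0],
    [0.014,-0.015,0,0],
    [0.017,-0.02,0,0],
    [0.02,-0.025,0,0],
    [0.022,-0.027,0,0],
    [0.024,-0.03,0,0]
  ]
}}

```text
clock: 14.58
position: [663.7, 51.9, 247.2]
ee_rot: [1.0, -0.0, 0.001, 0.002]
contact_force: [-2.4, -3.1, 0.3]
gripper_width: -0.3
```

```bash
python3 - <<'E'
from h import *
cv2.imwrite("pics/top10.png",cv2.resize(np.clip(get_image("top")[130:270,190:360,::-1]*1.8,0,255).astype('uint8'),None,fx=4,fy=4,interpolation=cv2.INTER_CUBIC))
go("side10",[347,349,351,353,355.5])
E
```

```text
t 14.68 p [664.   52.2 247.2] yaw 0.0 tilt [ 0.002 -0.003] F [-2.1 -2.4  0.2] w -0.2 j [ 0.32  0.45  0.11  0.   -1.23  1.25]
[[0.002,-0.002,-0.001,0.0],[0.004,-0.005,-0.001,0.0],[0.006,-0.007,-0.001,0.0],[0.008,-0.010,-0.001,0.0],[0.010,-0.014,-0.001,0.0]]
```

View pics/side10.png

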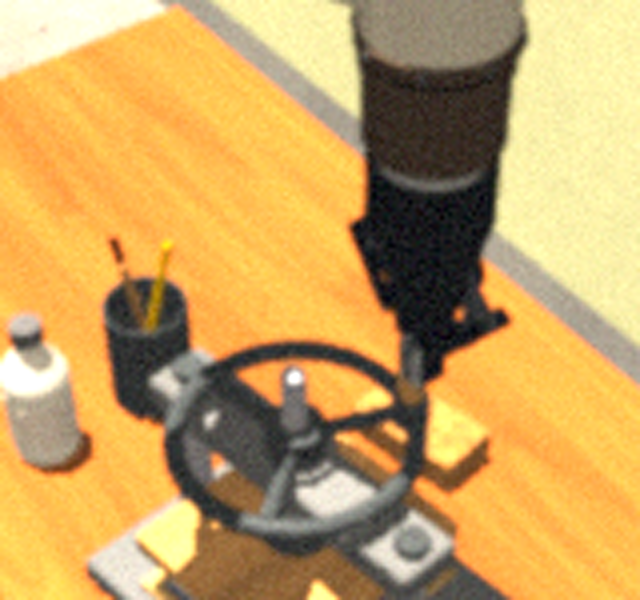

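View pics/top10.png

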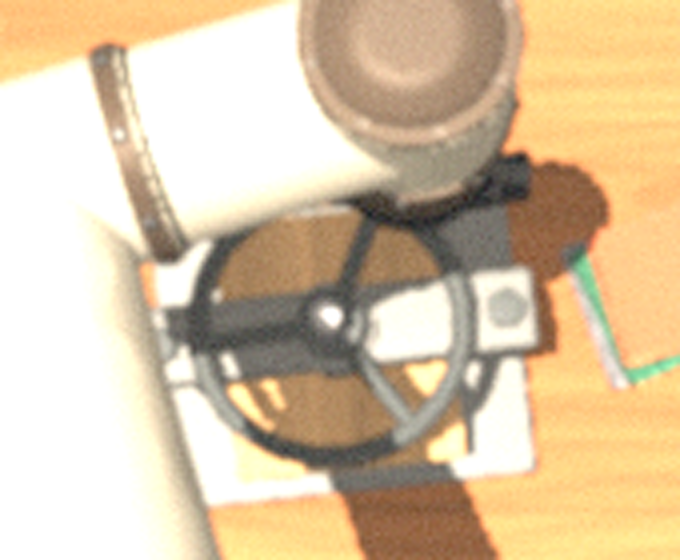

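```bash
python3 - <<'E'
from h import *
def a(u,v,z):
    q=onz("top",u,v,z)[:2]-C; return np.round([np.hypot(*q),np.degrees(np.arctan2(q[1],q[0]))],1)
for x,y in [(377,158),(285,283),(447,297)]: print("init",a(150+x/3,130+y/3,177))
for x,y in [(372,225),(205,335),(410,420)]: print("now",a(190+x/4,130+y/4,185))
ang(411,338,345)
E
```

```text
init [69.7 -3.9]
init [ 73.8 116.3]
init [  75.3 -123.1]
now [ 64.  -20.9]
now [75.4 96.2]
now [  73.7 -139.5]
meas r 74.08636469127462 ang -27.193917861540225
```

>>> {"name": "jog_arm", "arguments": {
  "increments": [
    [0.002,-0.002,0,0],
    [0.004,-0.005,0,0],
    [0.006,-0.007,0,0],
    [0.008,-0.01,0,0],
    [0.01,-0.014,0,0],
    [0.01,-0.016,0,0],
    [0.01,-0.016,0,0]
  ]
}}

```text
clock: 15.55
position: [674.4, 68.7, 247.3]
ee_rot: [1.0, 0.0, 0.002, 0.001]
contact_force: [0.7, -2.6, 0.0]
gripper_width: -0.0
```

```bash
python3 - <<'E'
from h import *
cv2.imwrite("pics/top11.png",cv2.resize(np.clip(get_image("top")[130:270,190:360,::-1]*1.8,0,255).astype('uint8'),None,fx=4,fy=4,interpolation=cv2.INTER_CUBIC))
go("side11",[357,359])
E
```

```text
t 15.65 p [674.3  68.7 247.3] yaw 0.0 tilt [ 0.003 -0.002] F [-0.4 -2.1  0.1] w 0.2 j [ 0.34  0.47  0.15  0.   -1.24  1.23]
[[0.001,0.001,-0.001,0.0],[0.003,-0.002,-0.001,0.0]]
```

View pics/side11.png

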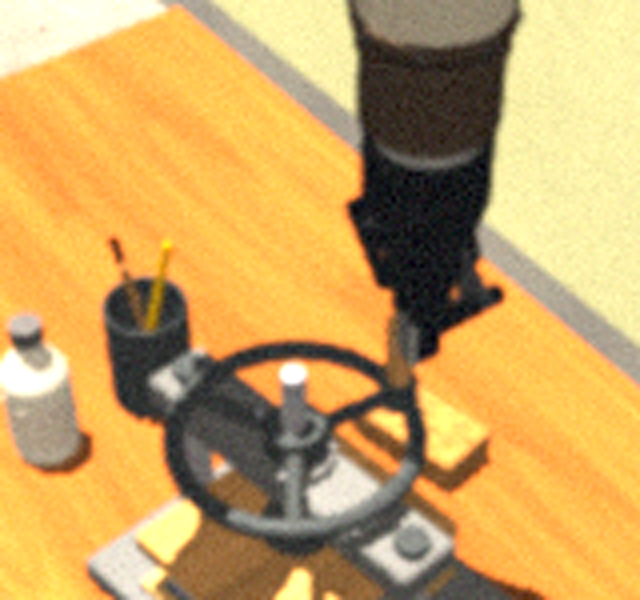

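View pics/top11.png

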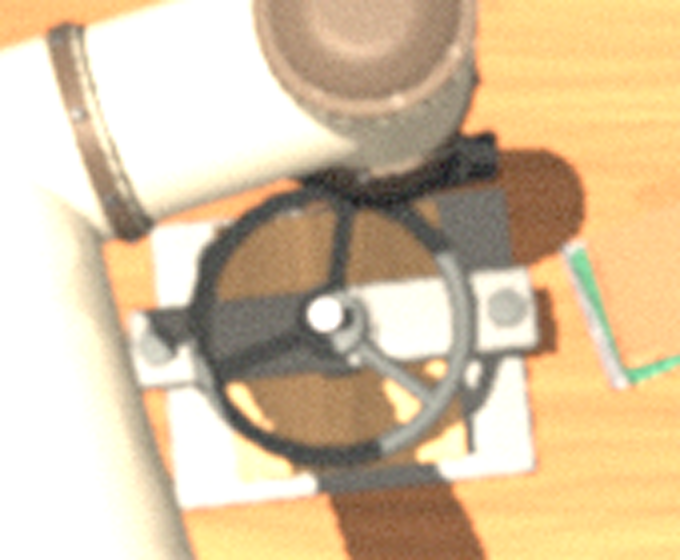

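```bash
python3 - <<'E'
from h import *
def a(u,v,z):
    q=onz("top",u,v,z)[:2]-C; return np.round([np.hypot(*q),np.degrees(np.arctan2(q[1],q[0]))],1)
for x,y in [(344,215),(212,372),(432,405)]: print("now",a(190+x/4,130+y/4,185))
ang(399,310,355)
E
```

```text
now [65.8 -5.2]
now [ 76.3 113.2]
now [  76.7 -127.8]
meas r 75.98966514018704 ang -7.401166435981834
```

>>> {"name": "jog_arm", "arguments": {
  "increments": [
    [0.001,-0.001,0,0],
    [0.001,-0.002,0,0],
    [0.001,-0.003,0,0],
    [0.001,-0.003,0,0]
  ]
}}

```text
clock: 16.15
position: [675.3, 71.7, 247.3]
ee_rot: [1.0, 0.0, 0.002, 0.001]
contact_force: [0.5, -4.0, -0.0]
gripper_width: 0.2
```

>>> {"name": "jog_arm", "arguments": {
  "increments": [
    [0,0.005,0,0],
    [0,0.015,0,0],
    [0,0.03,0,0],
    [0,0.045,0,0],
    [0,0.05,0,0],
    [0,0.05,0,0]
  ]
}}

```text
clock: 16.9
position: [675.3, 21.0, 247.4]
ee_rot: [1.0, -0.0, 0.002, 0.001]
contact_force: [0.6, -0.2, -0.3]
gripper_width: -0.1
```

```bash
python3 - <<'E'
from h import *
st()
im=np.mean([get_image("side")[:,:,::-1].astype(float) for _ in range(3)],0)
cv2.imwrite("pics/side12raw.png",im.astype('uint8'))
a=cv2.imread("pics/side0.png").astype(float)
L=lambda i:cv2.resize(np.clip(i[150:230,235:335]*1.8,0,255).astype('uint8'),None,fx=5.8,fy=5.8,interpolation=cv2.INTER_CUBIC)
cv2.imwrite("pics/s12a.png",L(a));cv2.imwrite("pics/s12b.png",L(im))
for z,n in((246,"start"),(254,"end")): 
  for th in(-9.5,-4.5,.5):
    t=np.radians(th);P=[C[0]+80*np.cos(t),C[1]+80*np.sin(t),z];u,v=proj("side",P);print(n,th,(u-235)*5.8,(v-150)*5.8)
E
```

```text
t 16.9 p [675.3  21.  247.4] yaw -0.0 tilt [ 0.003 -0.002] F [ 0.6 -0.2 -0.3] w -0.1 j [ 0.27  0.47  0.14  0.   -1.24  1.3 ]
start -9.5 386.2436955149199 115.86738363724224
start -4.5 377.9516000844215 106.28304618700547
start 0.5 368.5679366690194 97.2795699944021
end -9.5 386.8507061015171 102.45971403547279
end -4.5 378.5084907876571 92.87176672185468
end 0.5 369.0689265289204 83.86534928742637
```

View pics/s12a.png

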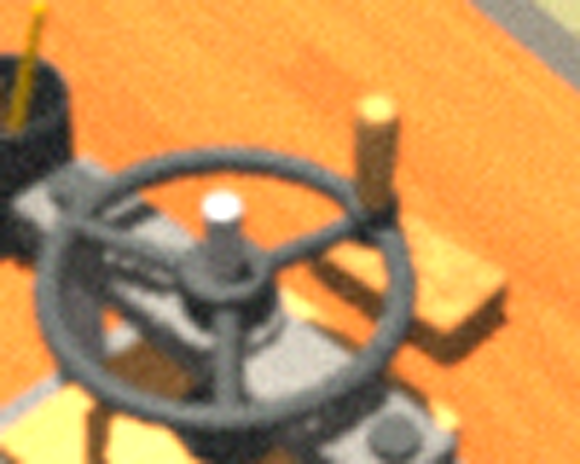

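View pics/s12b.png

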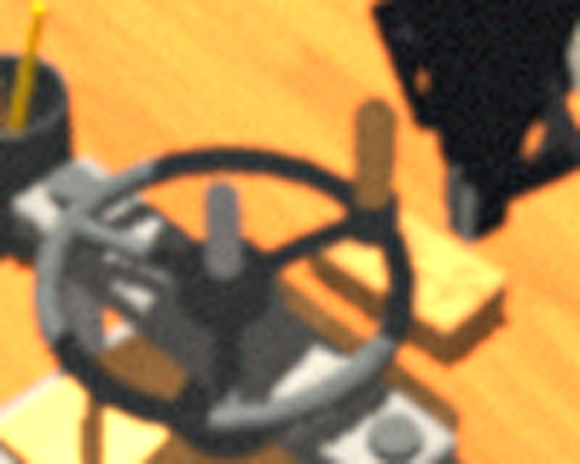

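>>> {"name": "jog_arm", "arguments": {
  "increments": [
    [0,0.01,-0.02,0],
    [0,0.02,-0.04,0],
    [0,0.03,-0.06,0],
    [0,0.06,-0.07,0],
    [-0.02,0.1,-0.07,0],
    [-0.05,0.14,-0.07,0],
    [-0.08,0.18,-0.07,0],
    [-0.11,0.22,-0.07,0],
    [-0.14,0.25,-0.07,0],
    [-0.16,0.27,-0.07,0]
  ]
}}

```text
clock: 18.3
position: [514.1, -248.9, 317.8]
ee_rot: [1.0, 0.0, 0.002, 0.001]
contact_force: [0.2, -0.3, -0.1]
gripper_width: 0.3
```

```bash
python3 - <<'E'
from h import *
st()
for n,sl in(("side",np.s_[150:230,235:335]),("top",np.s_[160:260,220:330])):
  im=np.mean([get_image(n)[:,:,::-1].astype(float) for _ in range(3)],0)
  a=cv2.imread(f"pics/{n}0.png").astype(float); cv2.imwrite(f"pics/{n}13raw.png",im)
  for k,i in(("a",a),("b",im)): cv2.imwrite(f"pics/{n}13{k}.png",cv2.resize(np.clip(i[sl]*1.8,0,255).astype('uint8'),None,fx=5.8,fy=5.8,interpolation=cv2.INTER_CUBIC))
E
```

```text
t 18.3 p [ 514.1 -248.9  317.8] yaw 0.0 tilt [ 0.004 -0.002] F [ 0.2 -0.3 -0.1] w 0.3 j [-0.17  0.25 -0.01  0.   -1.3   1.74][ WARN:0@3.263] global loadsave.cpp:1063 imwrite_ Unsupported depth image for selected encoder is fallbacked to CV_8U.
```

View pics/side13b.png

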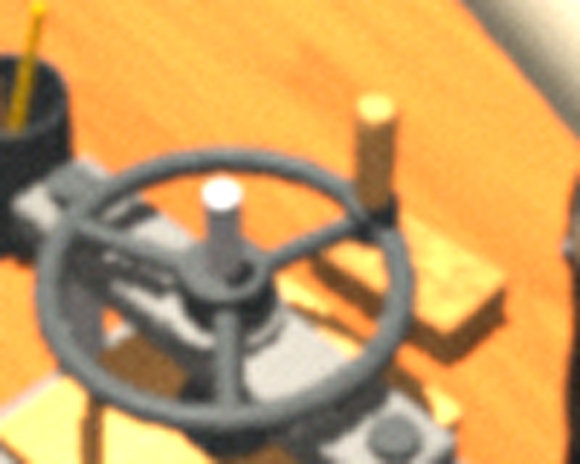

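View pics/top13a.png

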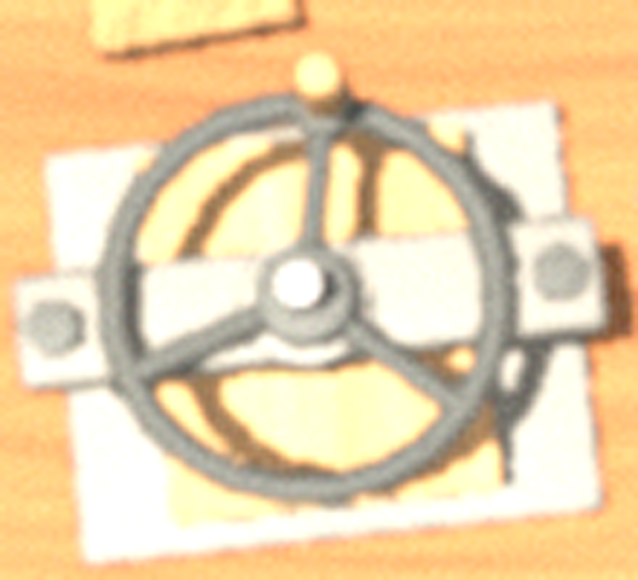

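View pics/top13b.png

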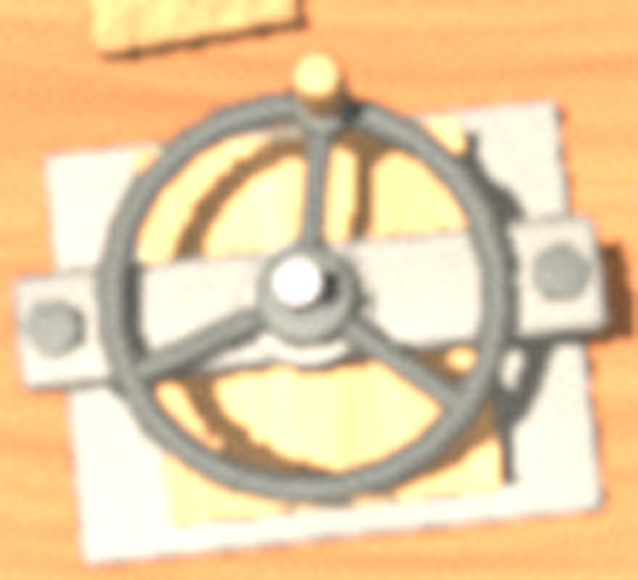

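Both views now almost match the start pictures. The wheel stayed at its height and only the screw rose. Next I'll measure the remaining handle shift to sub-pixel.

```bash
python3 - <<'E'
from h import *
for n,(x0,x1,y0,y1) in(("top",(268,284,165,182)),("side",(292,308,162,184))):
  a,b=[cv2.cvtColor(cv2.imread(f"pics/{n}{k}.png"),cv2.COLOR_BGR2GRAY).astype(np.float32) for k in("0","13raw")]
  W=np.eye(2,3,dtype=np.float32)
  cc,W=cv2.findTransformECC(a[y0:y1,x0:x1],b[y0:y1,x0:x1],W,cv2.MOTION_TRANSLATION,(3,200,1e-6),None,1)
  t=np.radians([-4.5,-3.5]);P=np.c_[C[0]+80*np.cos(t),C[1]+80*np.sin(t),[235,235]]
  u,v=proj(n,P); g=np.array([u[1]-u[0],v[1]-v[0]]); print(n,"shift",W[:,2],"px/deg",g,"deg",W[:,2]@g/(g@g),"cc",cc)
  for nm,box in (("all-else",(150,260,150,225) if n=="side" else (130,270,160,220)),):
    pass
E
```

```text
top shift [-0.2642408   0.10460411] px/deg [-0.61114623 -0.05353142] deg 0.41419905681256836 cc 0.9702345784772289
side shift [-0.15307912 -0.08511258] px/deg [-0.3064209  -0.31861798] deg 0.3788168050876172 cc 0.9811757161063925
```

```bash
python3 - <<'E'
from h import *
a,b=[cv2.imread(f"pics/top{k}.png").astype(float) for k in("0","13raw")]
for n,(x0,x1,y0,y1) in dict(cup=(160,205,185,220),bottle=(165,200,225,252),books=(330,398,170,228),block=(230,275,142,172)).items():
  A,B=[cv2.cvtColor(i[y0:y1,x0:x1].astype(np.float32),cv2.COLOR_BGR2GRAY) for i in(a,b)]
  print(n,"shift px",np.round(cv2.phaseCorrelate(A,B,cv2.createHanningWindow(A.shape[::-1],cv2.CV_32F)),2))
st(); print(job_done())
E
```

```text
Traceback (most recent call last):
ValueError: setting an array element with a sequence. The requested array has an inhomogeneous shape after 1 dimensions. The detected shape was (2,) + inhomogeneous part.
```

```bash
python3 - <<'E'
from h import *
a,b=[cv2.imread(f"pics/top{k}.png").astype(float) for k in("0","13raw")]
for n,(x0,x1,y0,y1) in dict(cup=(160,205,185,220),bottle=(165,200,225,252),books=(330,398,170,228),block=(230,275,142,172)).items():
  A,B=[cv2.cvtColor(i[y0:y1,x0:x1].astype(np.float32),cv2.COLOR_BGR2GRAY) for i in(a,b)]
  print(n,"shift px",cv2.phaseCorrelate(A,B,cv2.createHanningWindow(A.shape[::-1],cv2.CV_32F)))
st()
E
```

```text
cup shift px ((0.5046812921475308, 0.036234090363958416), 0.9265750779045953)
bottle shift px ((-0.06745665859489236, 0.4621632887154554), 0.8315993856500696)
books shift px ((-0.3261981607688256, 0.034311999231281476), 0.20179574666199862)
block shift px ((0.645941430764303, 0.1806995399233866), 0.9554607723377369)
t 18.6 p [ 516.  -247.4  317.3] yaw 0.1 tilt [ 0.004 -0.002] F [0.2 0.7 0. ] w -0.1 j [-0.16  0.25 -0.01  0.   -1.3   1.74]
```

```bash
python3 -c "
from bench import *
print(job_done())"
```

```text
the job is handed in; nothing more can be done
None
```

I turned the hand wheel one full turn anticlockwise and handed the job in at about 18.6 s, with the arm well clear. The shut fingertips pushed the handle from behind, and the contact force read about 4–6 N at the end of each move; nothing was pinched.

- **Handle position:** in the last pictures from both cameras, the handle is within about 0.4° of where it started, very slightly past it. The top view gives 0.41° and the side view 0.38°. The screw stands visibly higher.
- **Things round the press:** the cup, bottle and sanding block show shifts of about 0.7 px or less. Most of that looks like a bias of the method with odd-sized crops. The book stack's match was weak (response 0.20), so that number proves little, but the arm passed about 230 mm above it.
- **What disagreed:** I had assumed the wheel rises 8 mm with the screw, but the pictures show it stays at its height. That threw off the angles I measured along the way, so for the end check I compared the pictures directly with the starting ones.

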